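Try two wing caps on the thread gauge and sort out the short one

ROBOT

A 7-joint arm with a two-finger parallel gripper is mounted at the origin on a cart in front of the work surface, level with it; the furniture and walls round the work are solid. World frame = base frame: x ahead of the robot, y to its left, z up, the work surface at z = 0. Lengths are in m, angles in rad, forces in N, time in s.
With the tool pointing down it reaches from about 0.4 to 0.85 m from the base axis. Payload 4.5 kg.
Tool frame: the origin (TCP) lies at the very end of the fingers, on their centre line; the grasp point (between the pads) lies 19 mm behind it; z points along the fingers, y is the line along which they close (so a half turn about z gives the same grasp; the last joint's range is limited). The gripper opens to 88 mm and grips with 3 to 60 N. Pads are 18 mm wide; open, the fingers measure 123 mm over their backs; the gripper's body (75 mm by 187 mm) begins 45 mm behind the grasp point.
Start: joints at [-1.248, 0.689, -0.195, 1.565, 0.157, 0.902, -0.215], TCP at [0.178, 0.599, 0.239] pointing down, gripper open.
Joint ranges: [-3.01, 3.01], [-0.46, 2.08], [-1.47, 1.51], [0.13, 2.56], [-1, 4.14], [0.04, 2.09], [-2.66, 2.66]. Speed limits (rad/s): [2.57, 2.57, 3.14, 3.14, 3.14, 3.14, 3.14].

INTERFACE

Orientations are given as a unit quaternion [x, y, z, w].
In Python, from plant import r gives the robot as it stands. The module is installed in compiled form; this text tells all that it offers.
- The arm moves only by the tool step_arm, never from a script. Its argument "increments" is a list of rows, each a list of 2 entries, a list of its own where there are three numbers: the shift along the world's x, y, z in cm, then the turn, a rotation vector about the world's x, y, z in degrees. A call has exactly 10 rows; each row shifts and turns the commanded pose from where the row before left it; what a row does not reach is not made up. A row lasts 1/10 s, in which the tool goes at most 50 mm and 8.59 degrees, less where a joint would pass 70% of its speed; a pose out of reach is approached as far as the arm can. A call is refused whole if a number of a shift passes 5 or a number of a turn 8.59, either way. A call with a gripper value outside its range is refused whole. "fingers" is the opening, from 0 (shut) to 1 (fully open), set as the call begins (left out, the last holds). The fingers move at their own pace and stop on an object; "grip_force" is the grip in N (left out, the last holds). Time passes only in rows, so rows that do not move let the fingers close, or fill a call up. It gives the time, the measured TCP pose, the force, the opening and the grip force at its end, in the units of the state.
- r.get_state(): the state, without advancing time (a new reading comes with each control period).
- r.snapshot(name): name is "scene" or "side" or "wrist"; returns (picture, depth): 384x512x3 uint8, red, green, blue; 384x512 float32, m along the optical axis (not along the pixel's ray), 0 where there is no reading.
- r.calibration(name): a dict with "fov_y" (degrees; the focal length in pixels is half the picture's height over the tangent of half this angle, whatever the lens; pixels are square), "cx", "cy" (the principal point, pixels), "R" (3x3) and "t" (3): a world point X has camera coordinates R X + t. Camera axes: x right, y down, z forward; pixel columns grow to the right and rows downward; lengths in m; the calibration is good to about 2 mm. A picture is of the moment at which its call begins: read the wrist's pose just before it. calibration takes no time and is no camera call; for the wrist camera it gives the pose at the moment of the call.
- r.finish_job(): hands the job in; it is judged then, once.
The state is a dict: "clock": time; "q": joint angles; "qd": joint speeds; "joint_torque": joint torques, N m; "tool_pos": TCP position; "eef_rot": TCP orientation; "contact_force": force on the tool from outside, world axes, zero at the start; "moment": the same for the moment, N m; "opening": opening from 0.0 (shut) to 1.0 (fully open); "finger_force": force on a finger pad.
Only numpy, scipy, OpenCV 4.12 (cv2) and the standard library are available. Lean on these libraries where they do the work, as an engineer would, in place of code of your own. Each camera call takes 0.05 s, during which the arm holds its last target. There are 200 camera calls.

TASK

Of the two wing-grip caps, only one has a thread that turns fully home on the steel thread gauge; the other jams part of the way down. Find out which by screwing them on gently, without forcing: leave the good cap screwed fully home on the gauge with its rim down on the flange, put the one that stops short into the red tray, and leave the other things on the bench alone.

Things in the scene. Friction and masses are not known exactly. Their poses are not given: they have to be found in the camera images.
- gauge: Fixed steel thread gauge. Origin: centre of its underside, z up, x along the longer side of its 116 x 84 x 14 mm dark base plate. On it a flange disc, 62 mm across, top 20 mm above the worktop, and an upright neck, 41.8 mm across over the threads (32.6 mm in the grooves), with two identical right-handed grooves 7 mm wide
- gauge_seat (a point): centre of the flange's top, on the neck's axis; axes as the gauge's. A cap is home when its rim lies on the flange: cap origin at this point. The good cap gets there after about 70 degrees of clockwise turning from the mouths and gets tight from about 80 degrees; 10 degrees more would force it
- gauge_top (a point): centre of the neck's top, 22.5 mm above the flange. The top is closed except at the two mouths: a cap set down with its pins beside them rests 19.5 mm above the flange, one with its pins in the mouths about 9 mm above; one set down more than 2 mm off-centre about 22 mm above
- gauge_mouth (a point): floor (12 mm above the flange) of one of the two groove mouths, on the gauge's x axis at +x; the other is at -x. A mouth is open upward from 14 degrees anticlockwise to 22 degrees clockwise of that axis (seen from above); from 5 degrees on the groove falls 10 mm in 70 degrees of clockwise turning
- cap_1: Grey round cap, 56 mm across, 30 mm high without its grip bar, open below (bore 46 mm), standing on its rim. Origin: centre of the rim, z up, x along the bar. About 70 g. The caps look alike and either may be the good one; the bad one's roof is too thick inside: it sinks no more after 25 degrees, rim about 6 mm above the flange, and jams from 38. It comes off by turning back and lifting
- cap_1_bar (a point): middle of cap_1's upright grip bar on its top, 41 mm above the rim: bar 44 mm long (along x), 12 mm thick, from the cap's top at 30 mm up to 52 mm above the rim
- cap_1_pin (a point): one of cap_1's two inward steel pins, hidden in the bore under the two ends of the bar (cap's +x and -x): 5 mm thick, centre 5.5 mm above the rim, tips 18.2 mm from the axis. They run in the gauge's grooves; a half turn makes no difference
- cap_2: The other cap, outwardly the same as cap_1; same origin and axes
- cap_2_bar (a point): middle of cap_2's upright grip bar on its top, 41 mm above the rim: bar 44 mm long (along x), 12 mm thick, from the cap's top at 30 mm up to 52 mm above the rim
- cap_2_pin (a point): one of cap_2's two inward steel pins, hidden in the bore under the two ends of the bar (cap's +x and -x): 5 mm thick, centre 5.5 mm above the rim, tips 18.2 mm from the axis. They run in the gauge's grooves; a half turn makes no difference
- red_tray: Fixed red tray, 122 x 172 mm outside (x by y of its own frame), 33 mm high, open at the top. Origin: centre of its underside, z up
- dropper_1: White dropper bottle with a red tip, 33 mm across, 86 mm high, a loose bystander; origin at the centre of its foot
- dropper_2: White dropper bottle with a blue tip, 33 mm across, 86 mm high, a loose bystander; origin at the centre of its foot
- tape_roll: White tape roll, 74 mm across, 46 mm high, a loose bystander; origin at the centre of its underside
Mind the look-alikes: they are no part of the job. What is shaped like the cap_1 but blue is not meant.

How it is judged:
By the outcome, as a careful person would: the job done as asked, in the order asked, and still so for the second after the job is handed in, with the robot touching nothing.
It also fails if it takes over 72 s, if anything falls off the work surface, if the arm or the gripper's body presses on something with over 40 N, if the wrist force passes 120 N, or if a joint passes its speed limit or range.

## Working session

There is one attempt and no reset: what is moved stays moved. The work goes in short steps, Python scripts to look and compute and a tool call to move; the robot and the scene stay as the last step left them, time stands still between calls to the robot, and variables do not carry over. Pictures are saved under pics/ and viewed, at most 10 in all, crops included, and the job is handed in when it is done.

Besides the shell and the picture viewer there is one more tool, called after "Request:" as name(argument=value, ...) on one line, values as JSON. step_arm: Moves the arm, as the interface text tells. Its arguments: {"type":"object","properties":{"increments":{"type":"array","items":{"type":"array"}},"fingers":{"type":"number"},"grip_force":{"type":"number"}},"required":["increments"]}

```bash
mkdir -p pics
cat > h.py <<'E'
import numpy as np, cv2
from plant import r
def snap(n):
    c=r.calibration(n); p,d=r.snapshot(n); return p,d,c
def f(c): return 192/np.tan(np.radians(c["fov_y"])/2)
def pts(d,c):
    v,u=np.mgrid[0:384,0:512]; k=f(c)
    X=np.stack([(u-c["cx"])/k*d,(v-c["cy"])/k*d,d],-1)
    return (X-np.array(c["t"]))@np.array(c["R"])
def save(n,p): cv2.imwrite("pics/"+n+".png",p[:,:,::-1])
E
python3 - <<'E'
from h import *
print(r.get_state())
a=[]
for n in("scene","side"):
    p,d,c=snap(n); a.append(p); np.savez(n,p=p,d=d,w=pts(d,c)); print(n,c, (d>0).mean())
save("a",cv2.resize(a[0],(768,576))); save("b",cv2.resize(a[1],(768,576)))
E
```

```text
{'clock': 0.0, 'q': array([-1.24820112,  0.68998656, -0.1944833 ,  1.56634096,  0.15730595,
        0.90249802, -0.21511726]), 'qd': array([ 0.00149216, -0.00012578,  0.00116798,  0.00195603, -0.00041916,
        0.00059283,  0.00030417]), 'joint_torque': array([ 2.83089694e-04, -5.27558541e+01, -1.26645729e+00, -1.53425074e+01,
       -5.25872782e-02,  6.79732490e-03,  1.80926927e-04]), 'tool_pos': array([0.1778838 , 0.59849168, 0.23790847]), 'eef_rot': array([ 1.43873126e-01,  9.89595713e-01, -9.19759344e-04, -5.41992907e-05]), 'contact_force': array([ 0.06012455,  0.17525365, -0.17498362]), 'moment': array([-0.04246361, -0.01177477, -0.00410924]), 'finger_force': 0.0, 'opening': 1.0014265192506848}
scene {'fov_y': 57.0167416951555, 'cx': 261.69764100086775, 'cy': 190.22072067463685, 'R': array([[ 0.78577611, -0.61809159,  0.02277504],
       [-0.30022717, -0.41335292, -0.85965284],
       [ 0.54075832,  0.66865698, -0.51037073]]), 't': array([-0.40649185,  0.24156087,  0.67877865])} 0.9958343505859375
side {'fov_y': 43.98603500039693, 'cx': 260.79508217693837, 'cy': 191.48859041827757, 'R': array([[-0.99957995,  0.02422605, -0.01590677],
       [ 0.02364967,  0.36459368, -0.93086634],
       [-0.01675171, -0.93085152, -0.36501347]]), 't': array([0.56244753, 0.00796108, 1.25878481])} 0.9600474039713541
```

View pics/a.png

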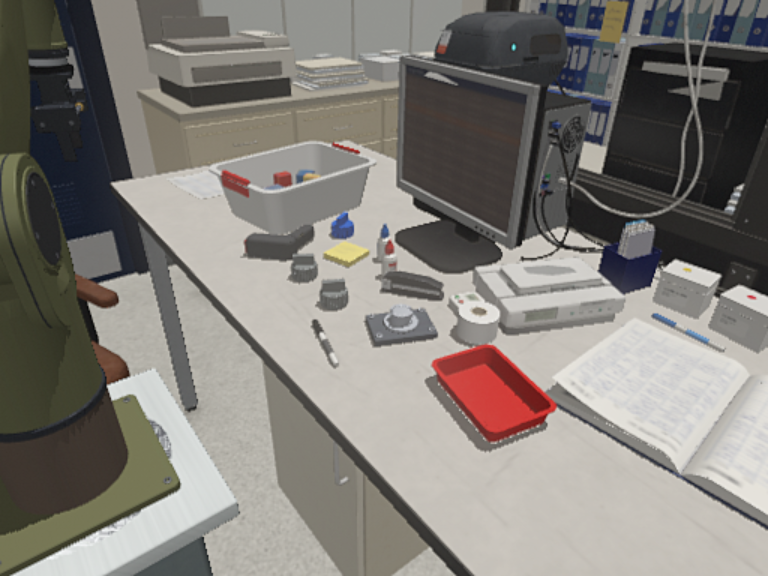

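View pics/b.png

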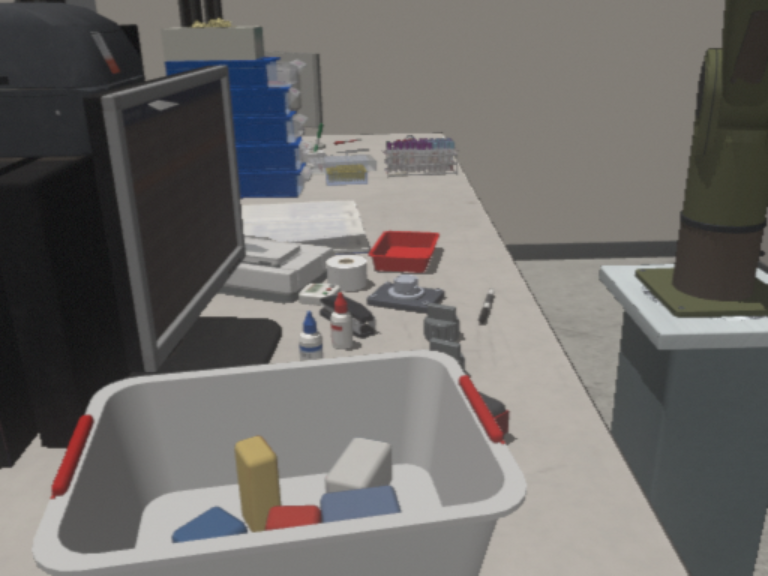

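The scene view (768x576) shows the two grey caps at (304,267) and (334,293), the gauge at (401,322) and the red tray at (493,390). The droppers are at (387,255), the tape roll at (477,320), and the blue look-alike at (342,226).

Run:
```python
from h import *
z=np.load("scene.npz"); w=z["w"]; p=z["p"]
def rep(n,x0,x1,y0,y1,lo,hi):
    s=w[int(y0/1.5):int(y1/1.5),int(x0/1.5):int(x1/1.5)].reshape(-1,3); s=s[(s[:,2]>lo)&(s[:,2]<hi)]
    if len(s)<6: print(n,len(s));return
    rect=cv2.minAreaRect((s[:,:2]*1000).astype(np.float32)); print(n,len(s),s.mean(0).round(4),s.min(0).round(3),s.max(0).round(3),[np.round(q,1) for q in rect])
rep("capA bar",285,322,250,282,.036,.06)
rep("capA all",285,322,250,285,.010,.06)
rep("capB bar",315,352,276,312,.036,.06)
rep("capB all",315,352,276,312,.010,.06)
rep("neck",380,425,300,335,.036,.05)
rep("base",362,440,300,346,.008,.018)
rep("flange",362,440,300,346,.0185,.026)
rep("tape",452,500,298,345,.02,.06)
rep("dr",375,402,222,278,.03,.1)
rep("stapler",380,445,268,300,.01,.1)
hsv=cv2.cvtColor(p,cv2.COLOR_RGB2HSV); m=(hsv[...,1]>150)&((hsv[...,0]<8)|(hsv[...,0]>172)); m[:225]=0
s=w[m]; print("tray",cv2.minAreaRect((s[s[:,2]>.025][:,:2]*1000).astype(np.float32)),s[:,2].max())
print("table z",w[int(440/1.5),int(330/1.5)],w[int(340/1.5),int(360/1.5)])
```

```text
capA bar 79 [0.4922 0.2723 0.0458] [0.473 0.258 0.036] [0.512 0.287 0.053] [array([492.9, 274.6]), array([14.1, 40.9]), np.float64(54.6)]
capA all 287 [0.4906 0.2769 0.0296] [0.466 0.245 0.01 ] [0.525 0.365 0.053] [array([494.3, 305.7]), array([121.1,  54. ]), np.float64(86.6)]
capB bar 100 [0.4846 0.1462 0.0454] [0.465 0.133 0.036] [0.507 0.162 0.053] [array([485.6, 147.8]), array([14.7, 43.4]), np.float64(62.0)]
capB all 297 [0.4807 0.1392 0.0315] [0.459 0.12  0.01 ] [0.514 0.168 0.053] [array([482. , 140.5]), array([40.3, 53.5]), np.float64(63.9)]
neck 122 [ 0.5337 -0.0006  0.0412] [ 0.514 -0.019  0.036] [0.556 0.023 0.044] [array([535.4,   2. ]), array([40.8, 36.2]), np.float64(59.4)]
base 567 [ 0.5277 -0.0065  0.013 ] [ 0.468 -0.059  0.008] [0.601 0.062 0.018] [array([534.8,   0.6]), array([ 85.4, 116.1]), np.float64(65.0)]
flange 101 [ 0.5272 -0.0075  0.0203] [ 0.478 -0.03   0.019] [0.565 0.047 0.026] [array([525.5,   3.7]), array([60.6, 77.3]), np.float64(66.3)]
tape 602 [ 0.6391 -0.0922  0.0396] [ 0.602 -0.126  0.02 ] [ 0.707 -0.015  0.059] [array([657.3, -71.4]), array([121.4,  73.1]), np.float64(44.6)]
dr 274 [0.6442 0.1822 0.0506] [0.595 0.102 0.03 ] [0.693 0.251 0.086] [array([642.7, 175.5]), array([159.6,  33.9]), np.float64(59.7)]
stapler 458 [0.6314 0.0922 0.0273] [0.588 0.032 0.01 ] [0.745 0.178 0.041] [array([657.4, 116.7]), array([119.5, 130.7]), np.float64(46.6)]
tray ((342.85357666015625, -411.3335266113281), (722.9071044921875, 179.66603088378906), 45.33656311035156) 0.5633451151279623
table z [ 0.44714066  0.12200686 -0.32968337] [ 0.46102093  0.02209146 -0.00174834]
```

Request:
step_arm(increments=[[[3.1,-3.2,0],[0,0,-1.9]],[[3.1,-3.2,0],[0,0,-1.9]],[[3.1,-3.2,0],[0,0,-1.9]],[[3.1,-3.2,0],[0,0,-1.9]],[[3.1,-3.2,0],[0,0,-1.9]],[[3.1,-3.2,0],[0,0,-1.9]],[[3.1,-3.2,-1],[0,0,-1.9]],[[3.1,-3.2,-1],[0,0,-1.9]],[[3.1,-3.2,-1],[0,0,-1.9]],[[3.1,-3.2,-1],[0,0,-1.9]]])

```text
clock: 1.1
tool_pos: [0.4889, 0.2776, 0.1981]
eef_rot: [0.306, 0.952, -0.0, -0.0]
contact_force: [0.7, 0.3, 0.2]
opening: 0.999
finger_force: 0.0
```

Run:
```python
from h import *
s=r.get_state(); print(s["tool_pos"],s["eef_rot"],s["q"],s["contact_force"])
p,d,c=snap("wrist"); w=pts(d,c); np.savez("w1",p=p,d=d,w=w); save("w1",p); print(c)
z=np.load("scene.npz"); W=z["w"]; P=z["p"]
hsv=cv2.cvtColor(P,cv2.COLOR_RGB2HSV); m=(hsv[...,1]>150)&((hsv[...,0]<8)|(hsv[...,0]>172))&(W[...,2]<.05)&(W[...,2]>.025); m[:225]=0;m[:,:280]=0
print("tray",cv2.minAreaRect((W[m][:,:2]*1000).astype(np.float32)),m.sum())
```

```text
[0.48885932 0.27760768 0.19814827] [ 3.05798908e-01  9.52096099e-01 -1.36138248e-04 -1.66693593e-04] [-0.51093936  0.65891577 -0.1460303   1.80190968  0.14005048  0.69118667
  0.2143028 ] [0.73355033 0.25257751 0.18977461]
{'fov_y': 61.78602761790716, 'cx': 255.16195444587126, 'cy': 195.31107621531777, 'R': array([[ 5.82546597e-01,  8.12796962e-01,  7.48890999e-04],
       [ 7.82858228e-01, -5.61336244e-01,  2.68392651e-01],
       [ 2.18569111e-01, -1.55764950e-01, -9.63309309e-01]]), 't': array([-0.51045222, -0.25198605,  0.28424942])}
tray ((527.8185424804688, -223.48114013671875), (173.5169677734375, 123.40091705322266), 77.9831771850586) 750
```

View pics/w1.png

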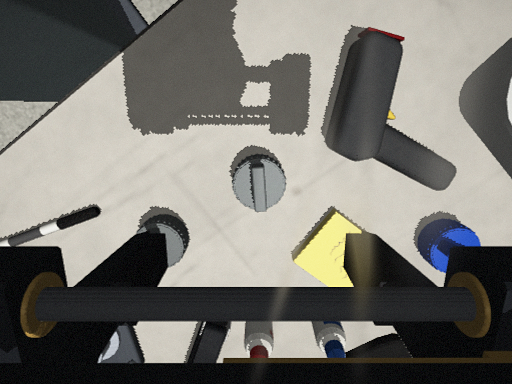

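The wrist view shows cap A centred at (259,180), its bar running vertically and roughly parallel to the fingers' cross line normal. The other cap is at (165,240), partly behind the left finger.

```bash
cat >> h.py <<'E'
def bar(w,x,y,zlo,zhi,rad=.04):
    m=(w[...,2]>zlo)&(w[...,2]<zhi)&(np.hypot(w[...,0]-x,w[...,1]-y)<rad)
    if m.sum()<20: return m.sum()
    q=(w[m][:,:2]*1000).astype(np.float32); (c,s,a)=cv2.minAreaRect(q)
    if s[0]<s[1]: a+=90
    return np.round(c,1),np.round(s,1),round(a,1),m.sum(),w[m][:,2].mean().round(4)
E
python3 - <<'E'
from h import *
w=np.load("w1.npz")["w"]
print("barA",bar(w,.492,.274,.045,.06)); print("topA",bar(w,.492,.274,.022,.036))
print("barB",bar(w,.484,.147,.045,.06)); print("topB",bar(w,.484,.147,.022,.036))
E
```

```text
barA (array([496.4, 276.8]), array([11.9, 43.5]), 148.6, np.int64(571), np.float64(0.0495))
topA (array([495.6, 277.4]), array([55.5, 53.5]), 57.7, np.int64(1650), np.float64(0.0282))
barB 1
topB (array([489.2, 159.9]), array([55.6, 37.6]), 2.8, np.int64(889), np.float64(0.0278))
```

Request:
step_arm(increments=[[[0.35,0,-2],[0,0,1.5]],[[0.3,0,-2],[0,0,1.5]],[[0,-0.1,-2],[0,0,0]],[[0,0,-2],[0,0,0]],[[0,0,-2],[0,0,0]],[[0,0,-2],[0,0,0]],[[0,0,-2],[0,0,0]],[[0,0,-1.5],[0,0,0]],[[0,0,-0.95],[0,0,0]],[[0,0,0],[0,0,0]]], fingers=0.5)

```text
clock: 2.15
tool_pos: [0.4938, 0.2779, 0.0331]
eef_rot: [0.28, 0.96, -0.001, -0.001]
contact_force: [-0.3, -0.3, 0.0]
opening: 0.501
finger_force: 0.0
```

Request:
step_arm(increments=[[[0,0,0],[0,0,0]],[[0,0,0],[0,0,0]],[[0,0,0],[0,0,0]],[[0,0,0],[0,0,0]],[[0,0,0],[0,0,0]],[[0,0,1],[0,0,0]],[[0,0,2],[0,0,0]],[[0,0,2],[0,0,0]],[[0,0,3],[0,0,0]],[[0,0,3],[0,0,0]]], fingers=0, grip_force=30)

```text
clock: 3.15
tool_pos: [0.4941, 0.2779, 0.1456]
eef_rot: [0.28, 0.96, -0.0, -0.0]
contact_force: [0.4, 0.0, -0.7]
opening: 0.132
finger_force: 30.0
```

Request:
step_arm(increments=[[[1.3,-3.7,0],[0,0,1]],[[1.3,-3.7,0],[0,0,1]],[[1.3,-3.7,0],[0,0,1]],[[1.2,-3.7,0],[0,0,1]],[[1.2,-3.6,0],[0,0,1]],[[1.2,-3.6,0],[0,0,1]],[[1.2,-3.6,0],[0,0,1]],[[1.2,-3.6,0],[0,0,0]],[[1.2,-3.6,0],[0,0,0]],[[0,0,0],[0,0,0]]])

```text
clock: 4.15
tool_pos: [0.6064, -0.0586, 0.1446]
eef_rot: [0.226, 0.974, -0.003, 0.001]
contact_force: [-0.2, -0.2, -0.2]
opening: 0.134
finger_force: 30.0
```

Run:
```python
from h import *
s=r.get_state(); print(s["tool_pos"],s["eef_rot"],s["q"],s["contact_force"])
p,d,c=snap("wrist"); w=pts(d,c); np.savez("w2",p=p,d=d,w=w); save("w2",p)
print("neck",bar(w,.535,.001,.035,.048)); print("base",bar(w,.535,.001,.008,.018,.08))
```

```text
[ 0.60641886 -0.05862006  0.14455606] [ 0.22609082  0.97410166 -0.00268895  0.00128662] [ 0.16411572  0.7937926  -0.26071955  1.69840595  0.30305276  0.68816235
  0.85710026] [-0.20452384 -0.22917886 -0.174421  ]
neck (array([538.6,   2.8]), array([41.5, 39.9]), 63.6, np.int64(2569), np.float64(0.0406))
base (array([538.6,   2.8]), array([ 84. , 116.1]), 156.1, np.int64(11792), np.float64(0.0125))
```

View pics/w2.png

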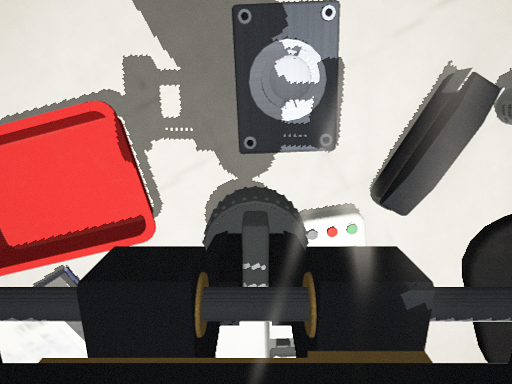

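The gauge is clear at (287,77), with its base upright in the picture. The held cap is at (255,225), with its bar between the fingers. Next I'll use the held bar to check the wrist camera's bias.

Run:
```python
from h import *
w=np.load("w2.npz")["w"]; T=np.array([.60642,-.05862]); a=np.radians(153.9)
u=np.array([np.cos(a),np.sin(a)]); n=np.array([np.sin(a),-np.cos(a)])
for nm,lo,hi in(("bartop",.152,.17),("captop",.132,.146),("side",.10,.131)):
    m=(w[...,2]>lo)&(w[...,2]<hi); m[:180]=0; m[248:]=0; m[:,:195]=0; m[:,315:]=0
    q=w[m]; x=(q[:,:2]-T)@u*1e3; y=(q[:,:2]-T)@n*1e3
    if len(q): print(nm,m.sum(),"z",np.percentile(q[:,2],[5,50,95]).round(4),"along",np.percentile(x,[1,50,99]).round(1),"normal",np.percentile(y,[1,50,99]).round(1))
    if nm=="captop":
        rr=cv2.minEnclosingCircle(np.stack([x,y],1).astype(np.float32)); print(rr)
        pts=np.stack([x,y],1).astype(np.float32); h=cv2.convexHull(pts)[:,0]; h=h[h[:,0]>np.percentile(h[:,0],30)]
        A=np.c_[2*h,np.ones(len(h))]; s=np.linalg.lstsq(A,(h**2).sum(1),rcond=None)[0]; print("circ",s[:2],np.sqrt(s[2]+s[0]**2+s[1]**2))
```

```text
bartop 1212 z [0.1529 0.1585 0.1604] along [ 8.9 11.8 20. ] normal [-19.3  -0.1  19.6]
captop 2575 z [0.1333 0.1379 0.1435] along [ 0.9 15.1 24.7] normal [-25.6   0.3  25.7]
((0.21977348625659943, -0.1528453826904297), 27.773263931274414)
circ [-2.01669087  0.05016144] 27.846568810749012
side 830 z [0.1115 0.1221 0.1301] along [ 3.2 22.8 25.7] normal [-26.2   0.3  26.1]
```

Request:
step_arm(increments=[[[-1.8,1.6,0],[0,0,0]],[[-1.8,1.6,0],[0,0,0]],[[-1.7,1.5,0],[0,0,0]],[[-1.7,1.5,0],[0,0,0]],[[0,0,-1],[0,0,0]],[[0,0,-2],[0,0,0]],[[0,0,-2],[0,0,0]],[[0,0,-1],[0,0,0]],[[0,0,-0.4],[0,0,0]],[[0,0,0],[0,0,0]]])

```text
clock: 5.2
tool_pos: [0.5355, 0.0123, 0.0799]
eef_rot: [0.221, 0.975, -0.0, -0.0]
contact_force: [0.5, -0.1, -0.0]
opening: 0.134
finger_force: 30.0
```

Request:
step_arm(increments=[[[0.1,-0.3,0],[0,0,0]],[[0,-0.3,0],[0,0,0]],[[0,-0.3,0],[0,0,0]],[[0,0,0],[0,0,0]],[[0,0,-0.2],[0,0,0]],[[0,0,-0.2],[0,0,0]],[[0,0,-0.2],[0,0,0]],[[0,0,-0.2],[0,0,0]],[[0,0,0],[0,0,0]],[[0,0,0],[0,0,0]]])

```text
clock: 6.2
tool_pos: [0.5364, 0.0032, 0.0721]
eef_rot: [0.221, 0.975, -0.0, -0.0]
contact_force: [0.2, -0.4, -1.5]
opening: 0.135
finger_force: 30.0
```

Request:
step_arm(increments=[[[0,0,-0.2],[0,0,0]],[[0,0,-0.2],[0,0,0]],[[0,0,-0.2],[0,0,0]],[[0,0,-0.2],[0,0,0]],[[0,0,-0.2],[0,0,0]],[[0,0,0],[0,0,0]],[[0,0,0],[0,0,0]],[[0,0,0],[0,0,0]],[[0,0,0],[0,0,0]],[[0,0,0],[0,0,0]]])

```text
clock: 7.2
tool_pos: [0.5366, 0.0031, 0.0632]
eef_rot: [0.221, 0.975, -0.0, 0.0]
contact_force: [-2.2, -0.2, 9.5]
opening: 0.132
finger_force: 30.0
```

Request:
step_arm(increments=[[[-0.03,0,0],[0,0,-4.5]],[[0,0,-0.05],[0,0,-4.5]],[[0,0,-0.06],[0,0,-4.5]],[[0,0,-0.06],[0,0,-4.5]],[[0,0,-0.06],[0,0,-4.5]],[[0,0,-0.06],[0,0,-4.5]],[[0,0,-0.06],[0,0,-4.5]],[[0,0,0],[0,0,0]],[[0,0,0],[0,0,0]],[[0,0,0],[0,0,0]]])

```text
clock: 8.2
tool_pos: [0.5374, 0.0033, 0.0609]
eef_rot: [0.478, 0.879, 0.001, 0.001]
contact_force: [-2.2, 0.8, 19.7]
opening: 0.132
finger_force: 30.0
```

```bash
python3 -c "
from h import *
s=r.get_state();q=s['eef_rot'];print(s['tool_pos'],np.degrees(np.arctan2(q[1]**2-q[0]**2,2*q[0]*q[1]))+90-156,s['contact_force'],s['moment'])"
```

```text
[0.53736829 0.00333054 0.0609496 ] -33.05699772113692 [-2.16044141  0.84201417 19.73989398] [-0.00405636  0.61316106 -0.07362596]
```

Request:
step_arm(increments=[[[-0.03,0,0],[0,0,-1]],[[0,0,0],[0,0,-1]],[[0,0,0],[0,0,-1]],[[0,0,0],[0,0,0]],[[0,0,0],[0,0,0]],[[0,0,0],[0,0,0]],[[0,0,0],[0,0,0]],[[0,0,0],[0,0,0]],[[0,0,0],[0,0,0]],[[0,0,0],[0,0,0]]])

```text
clock: 9.2
tool_pos: [0.5376, 0.0033, 0.061]
eef_rot: [0.5, 0.866, 0.001, 0.002]
contact_force: [-2.2, -0.5, 18.5]
opening: 0.136
finger_force: 30.0
```

```bash
python3 -c "
from h import *
s=r.get_state();q=s['eef_rot'];print(s['tool_pos'],np.degrees(np.arctan2(q[1]**2-q[0]**2,2*q[0]*q[1]))+90-156,s['contact_force'],s['moment'])"
```

```text
[0.53756089 0.00334495 0.06095989] -36.03368309535746 [-2.15327385 -0.45809963 18.54098421] [-0.00076563  0.40952279  0.12120191]
```

No further sinking between 33° and 36°, so this cap stops short. I'll turn it back and lift it off.

Request:
step_arm(increments=[[[0,0,0.2],[0,0,4]],[[0,0,0.1],[0,0,8]],[[0,0,0.1],[0,0,8]],[[0,0,0.1],[0,0,8]],[[0,0,0.05],[0,0,5]],[[0,0,0],[0,0,0]],[[0,0,0.3],[0,0,0]],[[0,0,0.5],[0,0,0]],[[0,0,1],[0,0,0]],[[0,0,1.5],[0,0,0]]])

```text
clock: 10.2
tool_pos: [0.5355, 0.0032, 0.0977]
eef_rot: [0.234, 0.972, -0.0, -0.0]
contact_force: [0.6, -0.1, -0.1]
opening: 0.137
finger_force: 30.0
```

Request:
step_arm(increments=[[[0,-2,1],[0,0,0]],[[0,-4,0],[0,0,0]],[[0,-4,0],[0,0,0]],[[-0.4,-4,0],[0,0,0]],[[-0.4,-4,0],[0,0,0]],[[0,-3,0],[0,0,0]],[[0,-1.6,-1.5],[0,0,0]],[[0,0,-2],[0,0,0]],[[0,0,-2],[0,0,0]],[[0,0,0],[0,0,0]]])

```text
clock: 11.2
tool_pos: [0.5276, -0.2218, 0.0504]
eef_rot: [0.233, 0.972, 0.0, -0.001]
contact_force: [0.2, -0.2, -0.6]
opening: 0.136
finger_force: 30.0
```

Request:
step_arm(increments=[[[0,0,-0.9],[0,0,0]],[[0,0,-0.4],[0,0,0]],[[0,0,-0.2],[0,0,0]],[[0,0,0],[0,0,0]],[[0,0,0],[0,0,0]],[[0,0,0],[0,0,0]],[[0,0,0],[0,0,0]],[[0,0,0],[0,0,0]],[[0,0,0],[0,0,0]],[[0,0,0],[0,0,0]]])

```text
clock: 12.2
tool_pos: [0.5287, -0.222, 0.0478]
eef_rot: [0.233, 0.972, -0.002, 0.002]
contact_force: [-20.3, 6.4, 91.9]
opening: 0.132
finger_force: 63.6
```

Request:
step_arm(increments=[[[0,0,0.4],[0,0,0]],[[0,0,0.4],[0,0,0]],[[0,0,0.4],[0,0,0]],[[0,0,0.8],[0,0,0]],[[0,0,0],[0,0,0]],[[0,0,0],[0,0,0]],[[0,0,0],[0,0,0]],[[0,0,0],[0,0,0]],[[0,0,0],[0,0,0]],[[0,0,0],[0,0,0]]])

```text
clock: 13.2
tool_pos: [0.5278, -0.2228, 0.0571]
eef_rot: [0.234, 0.972, 0.0, -0.0]
contact_force: [0.6, -0.6, -1.9]
opening: 0.137
finger_force: 45.9
```

Run:
```python
from h import *
s=r.get_state(); print(s["tool_pos"],s["contact_force"],s["moment"])
a=[]
for n in("scene","wrist"):
    p,d,c=snap(n); np.savez(n+"3",p=p,d=d,w=pts(d,c)); a.append(p)
    save(n+"3",p)
k=cv2.resize(a[0][170:320,230:400],(680,600)); k=cv2.resize(k,(400,353)); b=np.zeros((384,800,3),np.uint8); b[:353,:400]=k; b[:300,400:]=cv2.resize(a[1],(400,300)); save("c3",b)
w=np.load("scene3.npz")["w"]; 
m=(np.hypot(w[...,0]-.528,w[...,1]+.223)<.08)&(w[...,2]<.02); print("tray floor z",np.percentile(w[m][:,2],[5,50,95]),m.sum())
```

```text
[ 0.52778605 -0.22283065  0.05705599] [ 0.56479063 -0.55672931 -1.87726642] [-0.0295381   0.01245858 -0.00552393]
tray floor z [-0.00160324  0.00124135  0.01630084] 1835
```

View pics/c3.png

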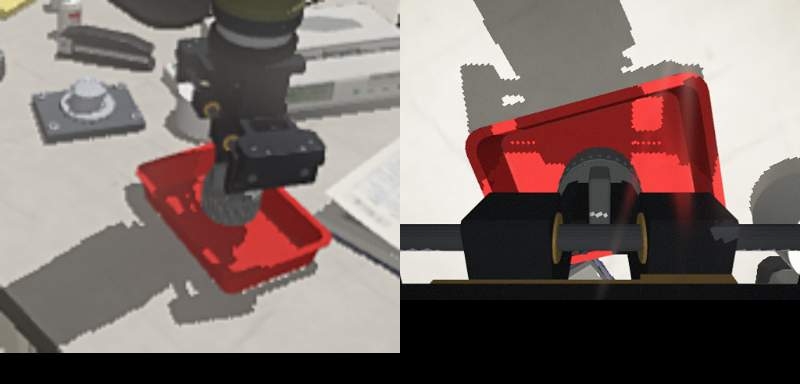

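The cap is over the middle of the tray, still held, and clear of the walls. I'll check whether it has slid in the grip.

Run:
```python
from h import *
for f_,T,a in(("w2",[.60642,-.05862,.14456],153.9),("wrist3",[.52779,-.22283,.05706],153.0)):
    w=np.load(f_+".npz")["w"]; T=np.array(T); a=np.radians(a); u=np.array([np.cos(a),np.sin(a)]); n=np.array([np.sin(a),-np.cos(a)])
    x=(w[...,:2]-T[:2])@u*1e3; y=(w[...,:2]-T[:2])@n*1e3; z=(w[...,2]-T[2])*1e3
    ys,xs=np.mgrid[0:384,0:512]; k=(ys>180)&(ys<248)&(xs>195)&(xs<315)
    for lab,m in(("top flank",k&(abs(y)>9)&(abs(y)<20)&(x>12)&(x<20)&(z>-25)),("bar",k&(abs(y)<5)&(x>8)&(x<19)&(z>-25))):
        print(f_,lab,m.sum(),np.percentile(z[m],[10,50,90]).round(1))
    if f_=="wrist3":
        m=k==0; m&=(np.hypot(x,y)<70)&(ys<245)&(z<-30); print("floor z",np.percentile(w[m][:,2],[10,50,90]).round(4))
```

```text
w2 top flank 751 [-12.3  -6.7  -5.7]
w2 bar 476 [13.9 14.7 15.5]
wrist3 top flank 800 [-8.9 -2.3 -1.3]
wrist3 bar 400 [18.5 19.3 20. ]
floor z [-0.0017 -0.0003  0.0007]
```

Run:
```python
from h import *
print(r.get_state()["q"].round(2), r.get_state()["clock"])
z=np.load("scene3.npz"); w=z["w"]; p=z["p"]
hsv=cv2.cvtColor(p,cv2.COLOR_RGB2HSV)
ys,xs=np.mgrid[0:384,0:512]
g=(hsv[...,1]<90)&(np.hypot(w[...,0]-.528,w[...,1]+.223)<.045)&(w[...,2]<.075)&(w[...,2]>-.01)
q=w[g]; print(g.sum(),"grey z range",np.percentile(q[:,2],[0,2,10,50,90,100]).round(4), q[:,:2].min(0),q[:,:2].max(0))
low=g&(w[...,2]<.03); print("rows/cols",ys[low].min(),ys[low].max(),xs[low].min(),xs[low].max())
# tray depth along a line below the cap
c=int(xs[g].mean()); 
for v in range(ys[g].max()-6,min(383,ys[g].max()+45),5): print(v,c,w[v,c].round(3),p[v,c])
```

```text
[ 0.46  0.9  -0.24  1.85  0.43  0.45  1.01] 13.3
399 grey z range [0.0263 0.0282 0.0328 0.0509 0.0656 0.0749] [ 0.49872117 -0.25244745] [ 0.54335754 -0.20151042]
rows/cols 259 265 316 336
259 326 [ 0.505 -0.24   0.046] [76 74 73]
264 326 [ 0.506 -0.241  0.033] [81 86 86]
269 326 [ 0.521 -0.232  0.002] [117  41  38]
274 326 [ 0.509 -0.243  0.002] [117  41  39]
279 326 [ 0.499 -0.253  0.001] [116  43  40]
284 326 [ 0.488 -0.263  0.   ] [112  41  39]
289 326 [ 0.462 -0.284  0.019] [123  42  40]
294 326 [ 0.465 -0.284  0.002] [112  70  65]
299 326 [ 0.457 -0.292 -0.   ] [112 108 103]
304 326 [ 0.448 -0.3   -0.001] [99 95 91]
309 326 [ 0.437 -0.31   0.001] [202 196 189]
```

Run:
```python
from h import *
p=np.load("scene3.npz")["p"]; save("d3",cv2.resize(p[190:310,270:390],(600,600),interpolation=cv2.INTER_CUBIC))
```

```text
(no output)
```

View pics/d3.png

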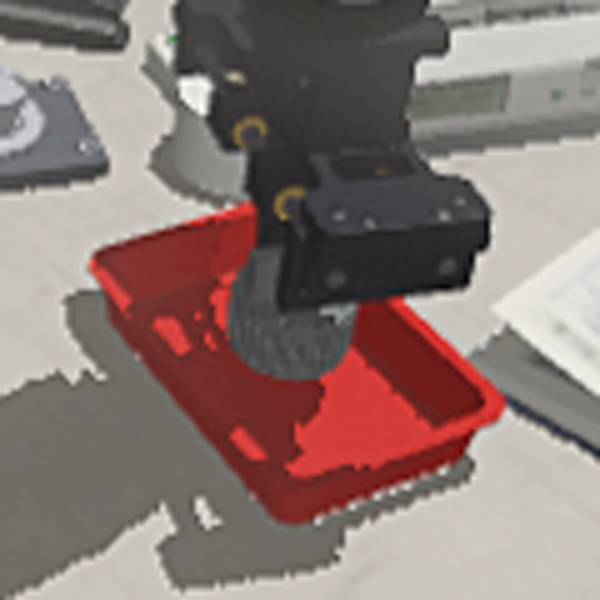

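The cap hangs upright in the middle of the tray with its lowest edge at about 26 mm. I'll lower it to just above where it met resistance and release there.

Request:
step_arm(increments=[[[0,0,-0.2],[0,0,0]],[[0,0,-0.2],[0,0,0]],[[0,0,-0.2],[0,0,0]],[[0,0,0],[0,0,0]],[[0,0,0],[0,0,0]],[[0,0,-0.2],[0,0,0]],[[0,0,0],[0,0,0]],[[0,0,0],[0,0,0]],[[0,0,0],[0,0,0]],[[0,0,0],[0,0,0]]], grip_force=20)

```text
clock: 14.3
tool_pos: [0.5279, -0.2228, 0.0493]
eef_rot: [0.234, 0.972, 0.0, 0.0]
contact_force: [0.2, -0.5, -0.5]
opening: 0.134
finger_force: 36.7
```

```bash
python3 -c "
from h import *
s=r.get_state();print(s['tool_pos'],s['contact_force'],s['moment'],s['finger_force'],s['q'])"
```

```text
[ 0.52789582 -0.22284569  0.04928402] [ 0.18771294 -0.48391428 -0.51483456] [-0.03686147  0.05306547  0.0055064 ] 36.68182012857869 [ 0.45133191  0.90908711 -0.22812004  1.84877911  0.43877456  0.43312541
  1.00576091]
```

Request:
step_arm(increments=[[[0,0,-0.1],[0,0,0]],[[0,0,0],[0,0,0]],[[0,0,-0.1],[0,0,0]],[[0,0,0],[0,0,0]],[[0,0,-0.1],[0,0,0]],[[0,0,0],[0,0,0]],[[0,0,0],[0,0,0]],[[0,0,0],[0,0,0]],[[0,0,0],[0,0,0]],[[0,0,0],[0,0,0]]])

```text
clock: 15.3
tool_pos: [0.5279, -0.2229, 0.0481]
eef_rot: [0.234, 0.972, -0.0, 0.0]
contact_force: [-3.5, 1.2, 15.8]
opening: 0.134
finger_force: 39.8
```

Request:
step_arm(increments=[[[0,0,0.1],[0,0,0]],[[0,0,0],[0,0,0]],[[0,0,0],[0,0,0]],[[0,0,0],[0,0,0]],[[0,0,0],[0,0,0]],[[0,0,1],[0,0,0]],[[0,0,3],[0,0,0]],[[0,0,3],[0,0,0]],[[-1,3,3],[0,0,0]],[[-1,4,0],[0,0,0]]], fingers=0.45)

```text
clock: 16.3
tool_pos: [0.5098, -0.1554, 0.1507]
eef_rot: [0.237, 0.972, -0.001, 0.004]
contact_force: [-0.2, 0.4, 0.2]
opening: 0.451
finger_force: 0.0
```

Run:
```python
from h import *
p,d,c=snap("scene"); w=pts(d,c); np.savez("s4",p=p,d=d,w=w)
print("barA in tray",bar(w,.53,-.223,.046,.07,.05)); print(bar(w,.53,-.223,.03,.045,.05)); 
print("gauge neck",bar(w,.535,.001,.036,.05))
m=(np.hypot(w[...,0]-.53,w[...,1]+.223)<.035); print(np.percentile(w[m][:,2],[5,25,50,75,95]).round(3))
save("d4",cv2.resize(p[170:310,230:400],(680,560),interpolation=cv2.INTER_CUBIC))
```

```text
barA in tray (array([ 521.6, -230.4]), array([38.2, 51.7]), 138.3, np.int64(337), np.float64(0.0556))
(array([ 517.5, -233.2]), array([28.3, 55.5]), 132.2, np.int64(138), np.float64(0.0379))
gauge neck (array([535.3,   1.3]), array([44.4, 35.9]), 59.9, np.int64(123), np.float64(0.0411))
[0.001 0.038 0.07  0.475 0.52 ]
```

View pics/d4.png

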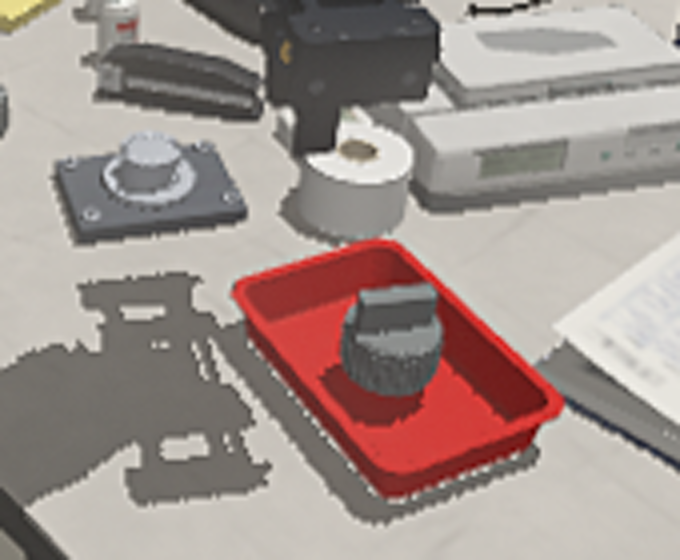

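The first cap now sits upright in the red tray (390,340), and the tape and gauge are undisturbed. On to the second cap.

Request:
step_arm(increments=[[[-0.2,3,1],[0,0,0.2]],[[-0.2,3.5,1],[0,0,0.2]],[[-0.2,3.5,1],[0,0,0.2]],[[-0.2,4,1],[0,0,0.2]],[[-0.2,4,0.3],[0,0,0.2]],[[-0.2,4,0],[0,0,0]],[[-0.2,4,0],[0,0,0]],[[-0.3,3,0],[0,0,0]],[[-0.3,1.3,0],[0,0,0]],[[0,0,0],[0,0,0]]])

```text
clock: 17.35
tool_pos: [0.4872, 0.1515, 0.1902]
eef_rot: [0.224, 0.975, 0.0, -0.0]
contact_force: [0.8, -0.1, -0.1]
opening: 0.45
finger_force: 0.0
```

Run:
```python
from h import *
s=r.get_state(); print(s["tool_pos"],s["eef_rot"])
p,d,c=snap("wrist"); w=pts(d,c); np.savez("w5",p=p,d=d,w=w); save("w5",p)
print("barB",bar(w,.488,.15,.045,.06)); print("topB",bar(w,.488,.15,.022,.036))
p,d,c=snap("scene"); w=pts(d,c)
for n,lo,hi in(("bar",.054,.075),("top",.03,.05)): print("tray cap",n,bar(w,.53,-.223,lo,hi,.05))
```

```text
[0.48722748 0.15147139 0.19024344] [ 2.23710300e-01  9.74655627e-01  8.74574934e-05 -3.19699976e-04]
barB (array([489.4, 150.8]), array([11.8, 43.2]), 153.8, np.int64(597), np.float64(0.0495))
topB (array([489. , 150.4]), array([55.6, 54.5]), 68.6, np.int64(1747), np.float64(0.0282))
tray cap bar (array([ 526.6, -224.8]), array([13.3, 43.7]), 151.3, np.int64(163), np.float64(0.0641))
tray cap top (array([ 533.6, -233.6]), array([47. , 75.4]), 147.5, np.int64(306), np.float64(0.0429))
```

Request:
step_arm(increments=[[[0.2,-0.1,-2],[0,0,0]],[[0,0,-2],[0,0,0]],[[0,0,-2],[0,0,0]],[[0,0,-2],[0,0,0]],[[0,0,-2],[0,0,0]],[[0,0,-2],[0,0,0]],[[0,0,-1.5],[0,0,0]],[[0,0,-1.5],[0,0,0]],[[0,0,-0.7],[0,0,0]],[[0,0,0],[0,0,0]]])

```text
clock: 18.45
tool_pos: [0.4897, 0.1471, 0.0326]
eef_rot: [0.226, 0.974, -0.001, -0.0]
contact_force: [0.7, -0.8, 0.6]
opening: 0.448
finger_force: 0.0
```

Request:
step_arm(increments=[[[0,0,0],[0,0,0]],[[0,0,0],[0,0,0]],[[0,0,0],[0,0,0]],[[0,0,0],[0,0,0]],[[0,0,0],[0,0,0]],[[0,0,1],[0,0,0]],[[0,0,2],[0,0,0]],[[0,0,2],[0,0,0]],[[0,0,2],[0,0,0]],[[0,0,0],[0,0,0]]], fingers=0, grip_force=40)

```text
clock: 19.45
tool_pos: [0.4912, 0.1496, 0.1057]
eef_rot: [0.226, 0.974, 0.001, 0.002]
contact_force: [0.1, 0.2, -0.9]
opening: 0.133
finger_force: 40.0
```

Run:
```python
from h import *
s=r.get_state(); T=s["tool_pos"]; q=s["eef_rot"]; ang=np.degrees(np.arctan2(q[1]**2-q[0]**2,2*q[0]*q[1]))+90; print(T,ang)
p,d,c=snap("wrist"); w=pts(d,c); a=np.radians(ang)
u=np.array([np.cos(a),np.sin(a)]); n=np.array([np.sin(a),-np.cos(a)])
z=w[...,2]-T[2]; m=(z>-.0125)&(z<.0015); m[:180]=0; m[248:]=0; m[:,:195]=0; m[:,315:]=0
Q=w[m]; x=(Q[:,:2]-T[:2])@u*1e3; y=(Q[:,:2]-T[:2])@n*1e3
h=cv2.convexHull(np.stack([x,y],1).astype(np.float32))[:,0]; h=h[h[:,0]>np.percentile(h[:,0],30)]
s=np.linalg.lstsq(np.c_[2*h,np.ones(len(h))],(h**2).sum(1),rcond=None)[0]; print("circ",s[:2],np.sqrt(s[2]+s[0]**2+s[1]**2)," median z",np.median(z[m]), "along pct",np.percentile(x,[50,99]))
```

```text
[0.4912171  0.1496033  0.10570621] 153.9343271580737
circ [1.56299107 0.02658386] 27.78120180797605  median z -0.0055519503149836225 along pct [16.79140377 28.0481082 ]
```

Request:
step_arm(increments=[[[0.8,-2.5,0],[0,0,0]],[[0.8,-2.5,0],[0,0,0]],[[0.8,-2.5,0],[0,0,0]],[[0.8,-2.5,0],[0,0,0]],[[0.8,-2.5,0],[0,0,0]],[[0.8,-2.3,0],[0,0,0]],[[0,0,-0.5],[0,0,0]],[[0,0,-1],[0,0,0]],[[0,0,-0.8],[0,0,0]],[[0,0,0],[0,0,0]]])

```text
clock: 20.5
tool_pos: [0.5363, 0.0027, 0.0786]
eef_rot: [0.224, 0.975, -0.0, -0.002]
contact_force: [0.4, -0.1, 0.0]
opening: 0.132
finger_force: 40.0
```

Request:
step_arm(increments=[[[0.3,-0.1,0],[0,0,0]],[[0,0,0],[0,0,0]],[[0,0,-0.2],[0,0,0]],[[0,0,-0.2],[0,0,0]],[[0,0,-0.2],[0,0,0]],[[0,0,-0.2],[0,0,0]],[[0,0,-0.2],[0,0,0]],[[0,0,-0.2],[0,0,0]],[[0,0,0],[0,0,0]],[[0,0,0],[0,0,0]]])

```text
clock: 21.5
tool_pos: [0.5405, 0.0007, 0.0679]
eef_rot: [0.225, 0.974, 0.0, -0.001]
contact_force: [-1.4, 2.8, -2.7]
opening: 0.131
finger_force: 40.0
```

Request:
step_arm(increments=[[[-0.1,0.1,-0.2],[0,0,0]],[[0,0,-0.2],[0,0,0]],[[0,0,-0.2],[0,0,0]],[[0,0,0],[0,0,0]],[[0,0,0],[0,0,0]],[[0,0,0],[0,0,0]],[[0,0,0],[0,0,0]],[[0,0,0],[0,0,0]],[[0,0,0],[0,0,0]],[[0,0,0],[0,0,0]]])

```text
clock: 22.5
tool_pos: [0.54, 0.0008, 0.0624]
eef_rot: [0.225, 0.974, -0.0, 0.0]
contact_force: [-0.6, -1.0, 4.7]
opening: 0.131
finger_force: 40.0
```

Request:
step_arm(increments=[[[-0.01,-0.005,0],[0,0,-4.5]],[[-0.01,-0.005,-0.06],[0,0,-4.5]],[[-0.01,-0.005,-0.06],[0,0,-4.5]],[[-0.01,-0.005,-0.06],[0,0,-4.5]],[[-0.01,-0.005,-0.06],[0,0,-4.5]],[[-0.01,-0.005,-0.06],[0,0,-4.5]],[[-0.01,-0.005,-0.06],[0,0,-4.5]],[[-0.01,-0.005,-0.06],[0,0,-3.5]],[[0,0,0],[0,0,0]],[[0,0,0],[0,0,0]]])

```text
clock: 23.5
tool_pos: [0.5393, 0.001, 0.0579]
eef_rot: [0.507, 0.862, 0.0, 0.0]
contact_force: [-1.0, 0.7, 1.6]
opening: 0.137
finger_force: 40.0
```

```bash
cat > st.py <<'E'
from h import *
s=r.get_state();q=s['eef_rot'];print(s['tool_pos'].round(4),(np.degrees(np.arctan2(q[1]**2-q[0]**2,2*q[0]*q[1]))+90-156).round(1),s['contact_force'].round(1),s['moment'].round(2),s['q'].round(2))
E
python3 st.py
```

```text
[0.5393 0.001  0.0579] -37.0 [-1.   0.7  1.6] [-0.02 -0.05 -0.05] [-0.04  0.87 -0.07  1.95  0.17  0.33  0.25]
```

Request:
step_arm(increments=[[[-0.01,-0.005,-0.06],[0,0,-4.5]],[[-0.01,-0.005,-0.07],[0,0,-4.5]],[[-0.01,-0.005,-0.07],[0,0,-4.5]],[[-0.01,-0.005,-0.07],[0,0,-4.5]],[[-0.01,-0.005,-0.07],[0,0,-4.5]],[[-0.01,-0.005,-0.07],[0,0,-4.5]],[[-0.01,-0.005,-0.07],[0,0,-4.5]],[[-0.01,-0.005,-0.05],[0,0,-3.5]],[[0,0,0],[0,0,0]],[[0,0,0],[0,0,0]]])

```text
clock: 24.5
tool_pos: [0.539, 0.0004, 0.0537]
eef_rot: [0.743, 0.669, 0.001, 0.001]
contact_force: [-1.3, 0.6, 10.7]
opening: 0.131
finger_force: 40.0
```

```bash
python3 st.py
```

```text
[5.39e-01 4.00e-04 5.37e-02] -72.0 [-1.3  0.6 10.7] [-0.07  0.26 -0.09] [-0.11  0.88  0.04  1.96 -0.1   0.3  -0.09]
```

Request:
step_arm(increments=[[[0,0,0],[0,0,-1.5]],[[0,0,0],[0,0,-1.5]],[[0,0,0],[0,0,-1]],[[0,0,0],[0,0,0]],[[0,0,0],[0,0,0]],[[0,0,0],[0,0,0]],[[0,0,0],[0,0,0]],[[0,0,0],[0,0,0]],[[0,0,0],[0,0,0]],[[0,0,0],[0,0,0]]])

```text
clock: 25.5
tool_pos: [0.5392, 0.0004, 0.0537]
eef_rot: [0.766, 0.643, 0.001, 0.001]
contact_force: [-0.5, 0.4, 10.9]
opening: 0.13
finger_force: 40.0
```

```bash
python3 st.py
```

```text
[5.392e-01 4.000e-04 5.370e-02] -75.9 [-0.5  0.4 10.9] [-0.11  0.22  0.11] [-0.12  0.88  0.05  1.96 -0.13  0.3  -0.13]
```

Request:
step_arm(increments=[[[0,0,0.1],[0,0,0]],[[0,0,0],[0,0,0]],[[0,0,0],[0,0,0]],[[0,0,0],[0,0,0]],[[0,0,0],[0,0,0]],[[0,0,1],[0,0,0]],[[0,0,3],[0,0,0]],[[0,0,4],[0,0,0]],[[-1,3,4],[0,0,0]],[[-1,4,0],[0,0,0]]], fingers=0.45)

```text
clock: 26.5
tool_pos: [0.5219, 0.0681, 0.1782]
eef_rot: [0.768, 0.64, 0.004, 0.003]
contact_force: [1.2, 0.6, -0.4]
opening: 0.452
finger_force: 0.0
```

Request:
step_arm(increments=[[[-1,4,0],[0,0,0]],[[-1,4,0],[0,0,0]],[[-1,3,0],[0,0,0]],[[0,0,0],[0,0,0]],[[0,0,0],[0,0,0]],[[0,0,0],[0,0,0]],[[0,0,0],[0,0,0]],[[0,0,0],[0,0,0]],[[0,0,0],[0,0,0]],[[0,0,0],[0,0,0]]])

```text
clock: 27.5
tool_pos: [0.4886, 0.1794, 0.1729]
eef_rot: [0.767, 0.642, 0.0, 0.0]
contact_force: [0.2, -0.3, -0.3]
opening: 0.45
finger_force: 0.0
```

Run:
```python
from h import *
p,d,c=snap("scene"); w=pts(d,c)
print("gauge bar",bar(w,.537,.002,.064,.08)); print("top",bar(w,.537,.002,.044,.053)); print("tray bar",bar(w,.53,-.223,.054,.075,.05))
save("d6",cv2.resize(p[120:310,170:400],(690,570),interpolation=cv2.INTER_CUBIC))
```

```text
gauge bar (array([5.354e+02, 4.000e-01]), array([44.5, 11.2]), 81.3, np.int64(61), np.float64(0.0692))
top (array([534.7,  -2.3]), array([47. , 54.2]), 135.8, np.int64(144), np.float64(0.0489))
tray bar (array([ 526.5, -224.3]), array([14. , 43.7]), 154.8, np.int64(165), np.float64(0.0641))
```

View pics/d6.png

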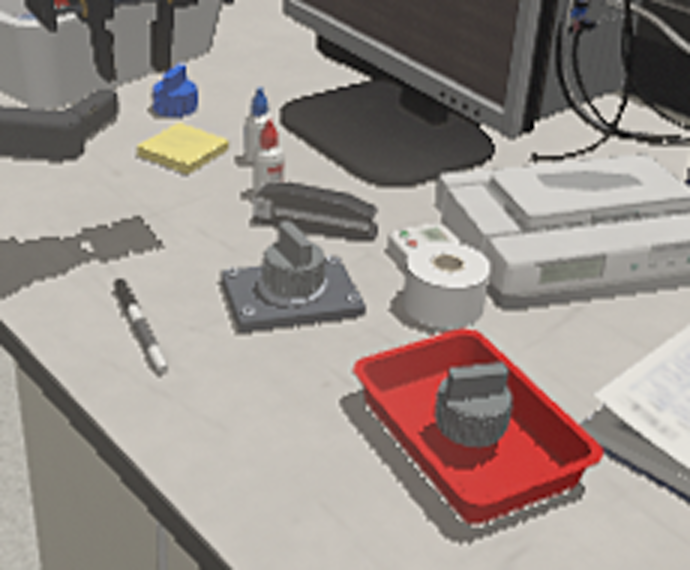

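The good cap is down on the flange at (293,270), bar top about 72 mm. The short-stopping cap is in the tray (475,410), and everything else is where it was.

```bash
python3 -c "
from h import *
print(r.finish_job())"
```

```text
the job is handed in; nothing more can be done
None
```

The second cap I tried (the one nearer the gauge) screws fully home and is on the gauge with its rim on the flange. The other stopped short, so it is in the red tray and the job is handed in; while being lowered there it met unexpected resistance, the wrist force reading 92 N (limit 120 N), and it rests level about 15 mm above the visible tray floor for a reason I didn't find.

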